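# Hold the dusting stencil over the chocolate cake

## Robot

A 6-joint arm with a two-finger parallel gripper is mounted at the origin on the work surface. World frame = base frame: x ahead of the robot, y to its left, z up, the work surface at z = 0. Lengths are in mm, angles in degrees, forces in N, time in s.
With the tool pointing down it reaches from about 375 to 925 mm from the base axis. Payload 5.7 kg.
Tool frame: the origin (TCP) lies between the finger pads; the fingertips stand ahead of it and the grasp point (between the pads) is the TCP (manip.nose_length is the z of the fingertips in the tool frame, in mm); z points along the fingers, x is the direction in which the jaws open and shut, and the axes are right-handed (so a half turn about z gives the same grasp; the last joint's range is limited). The gripper opens to 88 mm and grips with 3 to 60 N. Pads are 20 mm wide; open, the fingers measure 115 mm over their backs; the gripper's body (75 mm by 178 mm) begins 61 mm behind the grasp point.
Start: joints at [-73.23, 20.558, 86.54, -0, 72.909, -6.595], TCP at [237.937, -550.773, 241.623] pointing down, gripper open.
Joint ranges: [-170.27, 170.27], [-57.76, 135], [12.27, 136.19], [-55.21, 235.2], [11.17, 155.16], [-170.74, 170.74]. Speed limits (degrees/s): [136.94, 136.94, 180, 180, 180, 180].

## Interface

Orientations are given as [roll, pitch, yaw] about the fixed x, y, z axes, in that order (R = Rz(yaw) Ry(pitch) Rx(roll)).
In Python, from plant import manip gives the robot as it stands.
- The arm moves only by the shell command python3 -m creep 'ROWS' [FORCE]. ROWS is JSON, a list that holds one entry, the list of rows, each a list of 7 numbers: the shift along the tool's x, y, z in mm, then the turn, a rotation vector about the tool's x, y, z in rad, then the finger opening in mm, from 0 to 87.8. In form: [[[tx, ty, tz, wx, wy, wz, grip], ...]]. A call has 1 to 20 rows; each row is the pose to reach, as a shift and turn from the pose measured when the call began, along the tool's axes at that moment; what a row does not reach only later rows make up. A row lasts 1/10 s, in which the tool goes at most 50 mm and 8.59 degrees, less where a joint would pass 70% of its speed; a pose out of reach is approached as far as the arm can. A call with a gripper value outside its range is refused whole. The fingers move at their own pace and stop on an object; FORCE is the grip in N (left out, the last holds). Time passes only in rows, so rows that repeat a pose let the fingers close. It gives the time, the measured TCP pose, the force and the opening at its end, in the units of the state.
- manip.get_obs(): the state, without advancing time (a new reading comes with each control period).
- manip.read_camera(name): name is "scene" or "side" or "wrist"; returns the picture (384x512x3 uint8, red, green, blue); there is no depth.
- manip.camera_model(name): a dict with "fx", "fy", "cx", "cy" (pixels), "R" (3x3) and "t" (3): a world point X has camera coordinates R X + t. Camera axes: x right, y down, z forward; pixel columns grow to the right and rows downward; lengths in mm; the calibration is good to about 2 mm. A picture is of the moment at which its call begins: read the wrist's pose just before it. camera_model takes no time and is no camera call; for the wrist camera it gives the pose at the moment of the call.
- manip.close_job(): hands the job in, once; it reports no verdict.
The state is a dict: "t": time; "joint_positions": joint angles; "dq": joint speeds; "joint_torque": joint torques, N m; "eef_pos": TCP position; "orientation": TCP orientation; "contact_force": force on the tool from outside, world axes, zero at the start; "ft_torque": the same for the moment, N m; "grip_width": finger opening in mm.
Only numpy, scipy, OpenCV 4.12 (cv2) and the standard library are available. Lean on these libraries where they do the work, as an engineer would, in place of code of your own. Each camera call takes 0.05 s, during which the arm holds its last target. There are 200 camera calls.

## Task

Take the steel dusting stencil by its handle, lift it out of the red crate, carry it over the row of lidded jars and hold it level about a centimetre above the rim of the open cake dish, centred on the dish and lined up with its sides (either way round), ready for cocoa to be dusted through it. The stencil must never touch either dish, and the jars and both dishes must stay standing where they are. Finish while still holding the stencil there, quite still: do not put it down or let go.

Things in the scene. Friction and masses are not known exactly. Their poses are not given: they have to be found in the camera images.
- stencil: steel plate 104 x 70 x 4 mm with cut-outs and an upright handle at one short end, 0.1 to 0.16 kg, lying flat in the crate. Origin: centre of its underside; x along the 104 mm side away from the handle, z up. Handle at x = -43, y = 0: 10 mm round stem, then a black grip 30 (x) x 16 (y) mm from z = 58 to 103 mm, to be gripped across y. Centre of mass about 17 mm from the handle's axis, towards +x
- stencil_grip (a point): the point to hold on the stencil's handle, on its axis, 85 mm above the plate's underside, at x = -43, y = 0 of the stencil; axes as the stencil's
- dish: the open cake dish: a loose white oblong ceramic dish, 110 (x) x 74 (y) mm outside, 45 mm high, filled with firm dark cake to 4 mm below its rim, about 0.5 kg, on the table. Origin: centre of its underside; x along the long side, z up. The rim is at z = 45 mm
- lidded_dish: a like dish, closed by a white lid with a knob: 114 x 78 mm, lid top at 51 mm, knob top at 67 mm; loose, about 0.55 kg, on the table; origin: centre of its underside. Not to be disturbed. It may stand in either of two places, the open dish in the other
- crate: the fixed red plastic crate, open at the top, 360 (x) x 260 (y) mm outside, 120 mm high, walls and floor 6 mm (a rim bead stands out 6 mm more around the top); origin: centre of its underside
- tray: a fixed flat aluminium tray, 300 (x) x 90 (y) x 8 mm, on the table between the crate and the dishes, carrying the row of three jars along its x; origin: centre of its underside. The jars' tops are at 108 mm above the table
- jar0: loose glass jar with a lid, 78 mm diameter, 100 mm tall, full (about 0.4 kg), standing on the tray; origin: centre of its underside
- jar1: loose glass jar with a lid, 78 mm diameter, 100 mm tall, full (about 0.4 kg), standing on the tray; origin: centre of its underside
- jar2: loose glass jar with a lid, 78 mm diameter, 100 mm tall, full (about 0.4 kg), standing on the tray; origin: centre of its underside
Things that resemble listed ones, but are neither listed nor needed, are in the scene too. What is shaped like the jar0 but yellow is not meant.

How it is judged:
By the outcome, as a careful person would: the job done as asked, in the order asked, and still so for the second after the job is handed in, while the arm keeps its last pose, push and grip.
It also fails if it takes over 42 s, if anything falls off the work surface, if the arm or the gripper's body presses on something with over 40 N, if the wrist force passes 120 N, or if a joint passes its speed limit or range.

## Working session

There is one attempt and no reset: what is moved stays moved. The work goes in short steps, Python scripts to look and compute and a shell command to move; the robot and the scene stay as the last step left them, time stands still between calls to the robot, and variables do not carry over. Pictures are saved under pics/ and viewed, about 8 in all and at most 12, crops included, and the job is handed in when it is done.

```bash
mkdir -p pics; ls; cat > h.py <<'E'
import numpy as np,cv2
from scipy.spatial.transform import Rotation as Ro
from plant import manip
def cam(n):
    m=manip.camera_model(n); return m,np.array(m["R"]),np.array(m["t"])
def ray(m,u,v,z):
    R=np.array(m["R"]);t=np.array(m["t"]);c=-R.T@t
    d=R.T@np.array([(u-m["cx"])/m["fx"],(v-m["cy"])/m["fy"],1]); return c+d*(z-c[2])/d[2]
def proj(m,X):
    p=np.array(m["R"])@np.array(X)+np.array(m["t"]); return p[0]/p[2]*m["fx"]+m["cx"],p[1]/p[2]*m["fy"]+m["cy"]
def snap(n,name):
    m=manip.camera_model(n); im=manip.read_camera(n)[:,:,::-1].copy(); cv2.imwrite(f"pics/{name}.png",im); return m,im
def tool():
    o=manip.get_obs(); return np.array(o["eef_pos"]),Ro.from_euler("xyz",o["orientation"],degrees=True),o
E
python3 - <<'E'
from h import *
ims=[snap(n,n+"0") for n in("scene","side")]
import pickle
pickle.dump([i[0] for i in ims],open("cams.pkl","wb"))
for m,_ in ims: print(-np.array(m["R"]).T@m["t"], m["fx"])
o=manip.get_obs();print(o, manip.nose_length)
E
```

```text
pics
[1085.78153862  427.86295426  715.66458358] 393.8587610852193
[ -2.83192481 658.53510101 739.68832951] 424.4399146309438
{'t': 0.1, 'joint_positions': array([-7.32282763e+01,  2.05959011e+01,  8.65897942e+01,  2.23430303e-04,
        7.29081889e+01, -6.59461631e+00]), 'dq': array([ 0.06744738, -0.13532585, -0.13708298,  0.06046509, -0.0070819 ,
        0.12058141]), 'joint_torque': array([ 3.61517596e-05, -5.16357744e+01, -2.71404970e+01,  6.75704191e-02,
        2.75897642e-02, -1.66471142e-05]), 'eef_pos': array([ 237.79733528, -550.25279545,  240.89174238]), 'orientation': array([-1.79989006e+02,  9.32386063e-02, -6.66337169e+01]), 'contact_force': array([-0.19999358,  0.30003094,  0.56172865]), 'ft_torque': array([-0.01450535,  0.02608527,  0.01768639]), 'grip_width': 87.94296362804718} 19.0
```

View pics/scene0.png

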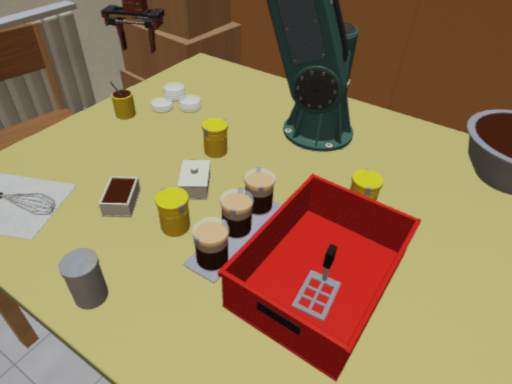

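View pics/side0.png

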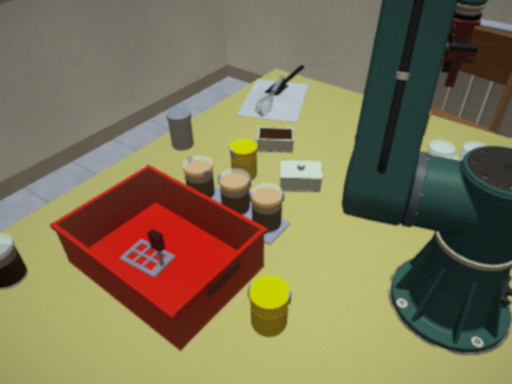

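Scene: the open dish is at (121,195), the lidded one at (196,178), the tan jars at (211,240), (237,212) and (260,190). A yellow decoy is at (173,210). The stencil plate is at (318,295) and its grip at (330,257). Side view: dish (276,135), plate (148,256), grip (156,240).

```bash
cat > meas.py <<'E'
from h import *
import pickle
C=pickle.load(open("cams.pkl","rb"))
def comp(mask,seed):
    n,l,s,c=cv2.connectedComponentsWithStats(mask.astype(np.uint8),connectivity=8)
    y,x=np.nonzero(l); i=np.argmin((x-seed[0])**2+(y-seed[1])**2); return l==l[y[i],x[i]]
def rect(m,mask,z):
    y,x=np.nonzero(mask); P=np.array([ray(m,a,b,z)[:2] for a,b in zip(x,y)],np.float32)
    r=cv2.minAreaRect(P); return len(x),np.round(r[0],1),np.round(r[1],1),round(r[2],1)
for m,n,d,p,g,lid,jars in((C[0],"scene0",(121,193),(313,295),(330,255),(196,165),[(211,229),(237,201),(260,179)]),(C[1],"side0",(276,134),(140,250),(156,239),(300,168),[(198,163),(234,178),(267,195)])):
    im=cv2.imread(f"pics/{n}.png").astype(int); b,gg,r=im[...,0],im[...,1],im[...,2]
    hsv=cv2.cvtColor(im.astype(np.uint8),cv2.COLOR_BGR2HSV).astype(int)
    cake=comp((im.max(2)<95)&(r>=b),d); print(n,"cake",rect(m,cake,41))
    gray=(hsv[...,1]<70)&(hsv[...,2]>90)
    pl=comp(gray,p); print("plate",rect(m,pl,10))
    dk=comp(im.max(2)<60,g); y,x=np.nonzero(dk); print("grip px",len(x),x.mean(),y.mean(),x.min(),x.max(),y.min(),y.max(),ray(m,x.mean(),y.mean(),86).round(1))
    print("dishwhite",rect(m,comp(gray,(d[0],d[1])),45),"lid",rect(m,comp(gray,lid),51))
    for j in jars: print("jar",ray(m,*j,108).round(1))
    red=(r>110)&(gg<60)&(b<60); y,x=np.nonzero(red); print("red",x.min(),x.max(),y.min(),y.max())
E
python3 meas.py
python3 - <<'E'
import cv2,numpy as np
a=cv2.imread('pics/scene0.png');b=cv2.imread('pics/side0.png')
f=lambda i,x,y:cv2.resize(i[y:y+75,x:x+100],(400,300),interpolation=cv2.INTER_CUBIC)
cv2.imwrite('pics/c1.png',np.vstack([np.hstack([f(a,75,150),f(a,275,240)]),np.hstack([f(b,226,100),f(b,100,215)])]))
E
```

```text
scene0 cake (539, array([ 623.5, -267.4]), array([91.2, 59.4]), 33.4)
plate (865, array([583.7, 290. ]), array([122.3,  69.3]), 5.0)
grip px 165 329.3515151515152 256.3939393939394 324 335 245 268 [549.  287.2  86. ]
dishwhite (698, array([ 641.3, -250.5]), array([157.8,  86. ]), 39.4) lid (1072, array([ 482.1, -133.6]), array([167.2,  81.8]), 33.9)
jar [644.1  54.4 108. ]
jar [540.8  48.8 108. ]
jar [443.2  48.8 108. ]
red 219 419 175 379
side0 cake (283, array([ 623.4, -271.2]), array([93.5, 51.9]), 36.0)
plate (580, array([588.9, 289.4]), array([102.6,  69.2]), 4.9)
grip px 193 155.89637305699483 240.45077720207254 149 163 231 250 [546.4 285.3  86. ]
dishwhite (615, array([ 605.6, -242.1]), array([111., 139.]), 32.8) lid (1518, array([465. , -94.7]), array([195.9, 162.6]), 35.9)
jar [641.7  47.9 108. ]
jar [529.2  42.6 108. ]
jar [427.6  47.6 108. ]
red 51 267 166 348
```

View pics/c1.png

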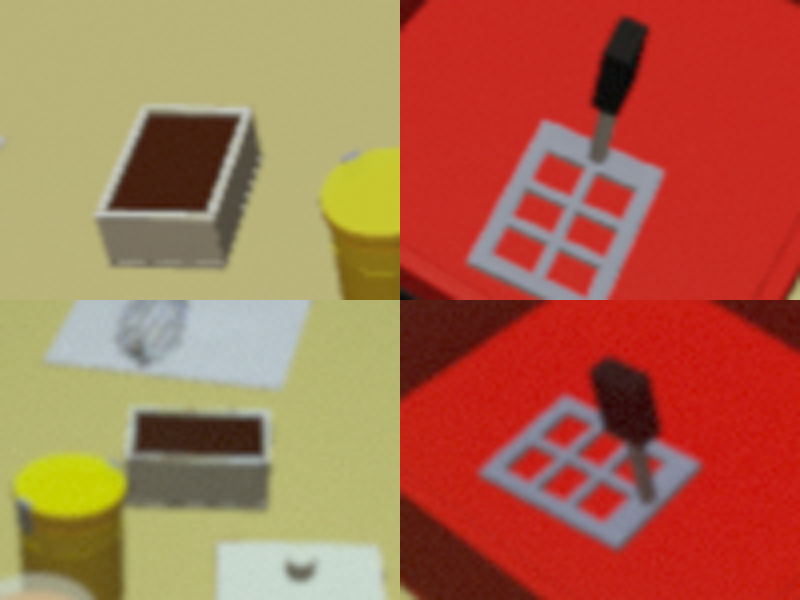

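The crop confirms that the handle is at the near-robot end of the plate (yaw about 5°) and the dish corners are crisp. Next I work out the dish corners and the first move.

```bash
cat >> h.py <<'E'
def go(P,yaw,ref=None):
    p,R,o=tool(); d=R.inv().apply(np.array(P)-p)
    T=Ro.from_euler("xyz",[180,0,yaw],degrees=True); w=(R.inv()*T).as_rotvec()
    print("at",p.round(1),np.round(o["orientation"],1),"J",np.round(o["joint_positions"],1),"t",round(o["t"],2),"F",np.round(o["contact_force"],1),"w",round(o["grip_width"],1)); print("d",d.round(1),"w",w.round(3))
E
python3 - <<'E'
from h import *
import pickle
C=pickle.load(open("cams.pkl","rb"))
for m,c in((C[0],[(110.75,176.25),(138,177),(128.25,203.75),(99.25,203.75)]),(C[1],[(258.5,127.5),(293.5,127.75),(293.5,139),(257.75,139)])):
    P=np.array([ray(m,*q,45)[:2] for q in c],np.float32); E=np.roll(P,-1,0)-P
    print(P.mean(0),np.linalg.norm(E,axis=1).round(),np.degrees(np.arctan2(E[:,1],E[:,0])).round(1))
print("yellow",ray(C[0],172,198,108))
go([540,286,250],-85)
E
```

```text
[ 624.4966  -262.44418] [ 73. 105.  71. 108.] [ 123.1   32.9  -54.6 -146. ]
[ 618.89966 -268.11578] [109.  65. 108.  66.] [-144.8  122.7   36.   -55.6]
yellow [618.65099595 -78.30021786 108.        ]
at [ 237.8 -550.3  240.9] [-1.80e+02  1.00e-01 -6.66e+01] J [-73.2  20.6  86.6   0.   72.9  -6.6] t 0.1 F [-0.2  0.3  0.6] w 87.9
d [-647.8 -609.1   -7.9] w [0.    0.002 0.321]
```

```bash
python3 -m creep '[[[-10,-9,0,0,0,0.01,87],[-30,-28,0,0,0,0.02,87],[-60,-56,0,0,0,0.03,87],[-95,-90,0,0,0,0.05,87],[-130,-122,0,0,0,0.06,87],[-165,-155,0,0,0,0.08,87],[-200,-188,0,0,0,0.1,87],[-235,-221,0,0,0,0.12,87],[-270,-254,0,0,0,0.14,87],[-305,-287,0,0,0,0.16,87],[-340,-320,0,0,0,0.18,87],[-375,-353,0,0,0,0.2,87],[-410,-386,0,0,0,0.22,87],[-445,-419,0,0,0,0.24,87],[-480,-452,0,0,0,0.26,87],[-515,-485,0,0,0,0.28,87],[-550,-518,0,0,0,0.29,87],[-585,-551,0,0,0,0.3,87],[-615,-580,-4,0,0,0.31,87],[-635,-598,-6,0,0,0.321,87]]]'
python3 -m creep '[[[-8,-7,-2,0,0,0,87],[-13,-11,-2,0,0,0,87],[-13,-11,-2,0,0,0,87],[-13,-11,-2,0,0,0,87]]]'
python3 - <<'E'
from h import *
import pickle
m,im=snap("wrist","w1"); pickle.dump(m,open("w1.pkl","wb"))
go([547.5,286,250],-85)
E
```

```text
t: 2.1
eef_pos: [534.5, 273.1, 247.9]
orientation: [180.0, 0.1, -85.0]
contact_force: [0.1, -0.3, -0.2]
grip_width: 86.6
t: 2.5
eef_pos: [543.7, 285.7, 249.7]
orientation: [179.9, 0.1, -85.0]
contact_force: [-1.1, 0.8, 0.2]
grip_width: 86.8
at [543.8 285.6 249.8] [ 1.799e+02  1.000e-01 -8.500e+01] J [2.120e+01 2.130e+01 8.410e+01 1.000e-01 7.460e+01 1.062e+02] t 2.55 F [-1.1  0.9 -0.4] w 87.0
d [-0.  -3.7 -0.2] w [ 0.001  0.002 -0.001]
```

View pics/w1.png

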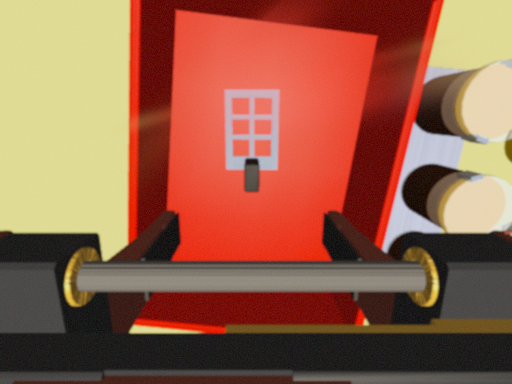

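```bash
python3 - <<'E'
from h import *
import pickle
from meas import comp,rect
m=pickle.load(open("w1.pkl","rb")); im=cv2.imread("pics/w1.png").astype(int)
print("cam",(-np.array(m["R"]).T@m["t"]).round())
hsv=cv2.cvtColor(im.astype(np.uint8),cv2.COLOR_BGR2HSV).astype(int)
pl=comp((hsv[...,1]<90)&(hsv[...,2]>90),(228,130)); print(rect(m,pl,10))
c=im[150:200,235:270]; dk=np.zeros(im.shape[:2],bool); dk[150:200,235:270]=c.max(2)<75
y,x=np.nonzero(comp(dk,(252,175)));print(x.min(),x.max(),y.min(),y.max())
for r in range(156,196,3): print(r,x[y==r].min() if (y==r).any() else 0,x[y==r].max() if (y==r).any() else 0,im[r,252])
for P in([547.5,286,109],[546,286,64],[546,286,109],[589,289.5,10]): print(P,np.round(proj(m,P),1))
print("ctr z86",ray(m,x.mean(),y.mean(),86))
E
```

```text
scene0 cake (539, array([ 623.5, -267.4]), array([91.2, 59.4]), 33.4)
plate (865, array([583.7, 290. ]), array([122.3,  69.3]), 5.0)
grip px 165 329.3515151515152 256.3939393939394 324 335 245 268 [549.  287.2  86. ]
dishwhite (698, array([ 641.3, -250.5]), array([157.8,  86. ]), 39.4) lid (1072, array([ 482.1, -133.6]), array([167.2,  81.8]), 33.9)
jar [644.1  54.4 108. ]
jar [540.8  48.8 108. ]
jar [443.2  48.8 108. ]
red 219 419 175 379
side0 cake (283, array([ 623.4, -271.2]), array([93.5, 51.9]), 36.0)
plate (580, array([588.9, 289.4]), array([102.6,  69.2]), 4.9)
grip px 193 155.89637305699483 240.45077720207254 149 163 231 250 [546.4 285.3  86. ]
dishwhite (615, array([ 605.6, -242.1]), array([111., 139.]), 32.8) lid (1518, array([465. , -94.7]), array([195.9, 162.6]), 35.9)
jar [641.7  47.9 108. ]
jar [529.2  42.6 108. ]
jar [427.6  47.6 108. ]
red 51 267 166 348
cam [610. 292. 393.]
(2662, array([585. , 289.9]), array([115.4,  70.9]), 5.0)
246 257 159 165
156 0 0 [194 182 177]
159 247 256 [55 53 54]
162 246 257 [16 16 27]
165 246 257 [69 76 79]
168 0 0 [78 87 94]
171 0 0 [78 87 92]
174 0 0 [78 86 94]
177 0 0 [78 86 91]
180 0 0 [74 84 88]
183 0 0 [74 81 87]
186 0 0 [69 78 84]
189 0 0 [66 76 79]
192 0 0 [ 57  71 196]
195 0 0 [ 59  84 235]
[547.5, 286, 109] [252.1 179.4]
[546, 286, 64] [251.9 172.4]
[546, 286, 109] [252.  180.8]
[589, 289.5, 10] [252.1 132.7]
ctr z86 [562.01711986 288.06230237  86.        ]
```

Plate yaw is 5.0°, and the grip's top face centre at (252,178) gives x≈548.5. I descend to z=91 and close.

```bash
python3 -m creep '[[[0,-3,10,0,0,0,87],[0,-5,30,0,0,0,87],[0,-5,55,0,0,0,87],[0,-5,80,0,0,0,87],[0,-5,105,0,0,0,80],[0,-5,125,0,0,0,70],[0,-5,140,0,0,0,60],[0,-5,150,0,0,0,50],[0,-5,156,0,0,0,40],[0,-5,159,0,0,0,35],[0,-5,159,0,0,0,30],[0,-5,159,0,0,0,30]]]' 50
python3 -m creep '[[[0,0,0,0,0,0,26],[0,0,0,0,0,0,22],[0,0,0,0,0,0,18],[0,0,0,0,0,0,14],[0,0,0,0,0,0,10],[0,0,0,0,0,0,5],[0,0,0,0,0,0,0],[0,0,0,0,0,0,0],[0,0,0,0,0,0,0]]]' 50
python3 - <<'E'
from h import *
snap("wrist","w2"); go([548.5,286,91],-85)
E
```

```text
t: 3.75
eef_pos: [549.0, 286.5, 91.4]
orientation: [180.0, 0.1, -85.0]
contact_force: [-0.1, 0.1, -0.5]
grip_width: 31.0
t: 4.65
eef_pos: [549.1, 286.6, 91.6]
orientation: [180.0, 0.1, -85.0]
contact_force: [-1.5, -0.3, 2.9]
grip_width: 15.7
at [549.1 286.5  91.6] [ 1.8e+02  1.0e-01 -8.5e+01] J [2.110e+01 3.130e+01 9.250e+01 1.000e-01 5.610e+01 1.061e+02] t 4.7 F [-0.6 -0.1  3.5] w 15.7
d [0.5 0.6 0.6] w [ 0.     0.002 -0.001]
```

View pics/w2.png

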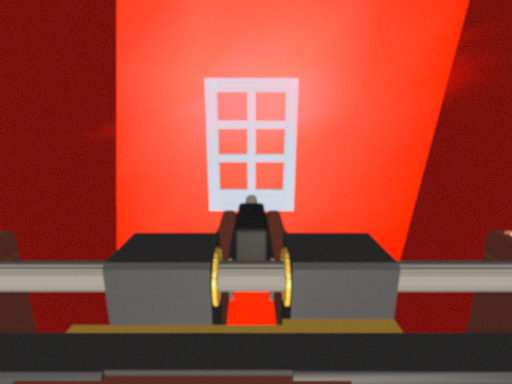

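The handle is held at 15.7 mm, seated centrally between the pads. I lift it straight up and check the tilt.

```bash
python3 -m creep '[[[0,0,-3,0,0,0,0],[0,0,-8,0,0,0,0],[0,0,-16,0,0,0,0],[0,0,-26,0,0,0,0],[0,0,-38,0,0,0,0],[0,0,-52,0,0,0,0],[0,0,-67,0,0,0,0],[0,0,-82,0,0,0,0],[0,0,-97,0,0,0,0],[0,0,-112,0,0,0,0],[0,0,-127,0,0,0,0],[0,0,-142,0,0,0,0],[0,0,-154,0,0,0,0],[0,0,-163,0,0,0,0],[0,0,-168,0,0,0,0],[0,0,-170,0,0,0,0],[0,0,-170,0,0,0,0]]]' 55
python3 - <<'E'
from h import *
snap("wrist","w3"); go([498,-352,262],-55.5)
a=cv2.imread("pics/w2.png");b=cv2.imread("pics/w3.png");print(manip.get_obs()["ft_torque"])
from meas import comp
for im in(a,b):
    hsv=cv2.cvtColor(im,cv2.COLOR_BGR2HSV).astype(int)
    y,x=np.nonzero(comp(((hsv[...,1]<110)&(hsv[...,2]>120))&(np.arange(384)[:,None]<225),(210,150))); print(x.min(),x.max(),y.min(),y.max())
E
```

```text
t: 6.4
eef_pos: [549.0, 286.1, 261.4]
orientation: [180.0, 0.1, -85.0]
contact_force: [0.1, 1.1, -1.6]
grip_width: 15.7
at [548.8 286.  261.1] [ 1.8e+02  1.0e-01 -8.5e+01] J [2.110e+01 2.120e+01 8.270e+01 1.000e-01 7.620e+01 1.061e+02] t 6.45 F [-0.3 -0.5 -0.8] w 15.7
d [631.2 105.9  -2. ] w [ 0.     0.002 -0.515]
[ 0.01967611 -0.00306039  0.00092529]
scene0 cake (539, array([ 623.5, -267.4]), array([91.2, 59.4]), 33.4)
plate (865, array([583.7, 290. ]), array([122.3,  69.3]), 5.0)
grip px 165 329.3515151515152 256.3939393939394 324 335 245 268 [549.  287.2  86. ]
dishwhite (698, array([ 641.3, -250.5]), array([157.8,  86. ]), 39.4) lid (1072, array([ 482.1, -133.6]), array([167.2,  81.8]), 33.9)
jar [644.1  54.4 108. ]
jar [540.8  48.8 108. ]
jar [443.2  48.8 108. ]
red 219 419 175 379
side0 cake (283, array([ 623.4, -271.2]), array([93.5, 51.9]), 36.0)
plate (580, array([588.9, 289.4]), array([102.6,  69.2]), 4.9)
grip px 193 155.89637305699483 240.45077720207254 149 163 231 250 [546.4 285.3  86. ]
dishwhite (615, array([ 605.6, -242.1]), array([111., 139.]), 32.8) lid (1518, array([465. , -94.7]), array([195.9, 162.6]), 35.9)
jar [641.7  47.9 108. ]
jar [529.2  42.6 108. ]
jar [427.6  47.6 108. ]
red 51 267 166 348
204 298 77 211
204 298 77 211
```

The plate's pixels in the wrist view are the same before and after the lift, so there is no slip or tilt. Now I carry it over the jars, with plate underside at about 175 mm against jar tops at 108 mm.

```bash
python3 -m creep '[[[4,1,0,0,0,0,0],[12,2,0,0,0,0,0],[24,4,0,0,0,-0.01,0],[40,7,0,0,0,-0.02,0],[60,10,0,0,0,-0.03,0],[85,14,0,0,0,-0.05,0],[112,19,0,0,0,-0.07,0],[142,24,0,0,0,-0.1,0],[172,29,0,0,0,-0.13,0],[202,34,0,0,0,-0.16,0],[232,39,0,0,0,-0.19,0],[262,44,0,0,0,-0.22,0],[292,49,0,0,0,-0.25,0],[322,54,0,0,0,-0.28,0],[352,59,0,0,0,-0.31,0],[382,64,0,0,0,-0.34,0],[412,69,0,0,0,-0.37,0],[436,73,0,0,0,-0.39,0],[452,76,0,0,0,-0.41,0],[460,77,0,0,0,-0.42,0]]]' 55
python3 - <<'E'
from h import *
go([498,-352,262],-55.5)
E
```

```text
t: 8.45
eef_pos: [511.0, -180.9, 260.2]
orientation: [180.0, 0.1, -61.0]
contact_force: [0.6, -0.0, -1.6]
grip_width: 15.6
at [ 511.  -180.9  260.2] [ 1.8e+02  1.0e-01 -6.1e+01] J [-26.8  14.9  92.2   0.   73.   34.2] t 8.45 F [ 0.6 -0.  -1.6] w 15.6
d [143.4  94.2  -2. ] w [ 0.     0.002 -0.097]
```

```bash
python3 -m creep '[[[6,4,0,0,0,0,0],[18,12,0,0,0,-0.01,0],[36,24,0,0,0,-0.02,0],[58,38,0,0,0,-0.04,0],[82,54,0,0,0,-0.06,0],[106,70,0,0,0,-0.07,0],[124,82,0,0,0,-0.08,0],[136,90,0,0,0,-0.09,0],[142,94,0,0,0,-0.097,0],[143,94,0,0,0,-0.097,0],[143,94,0,0,0,-0.097,0],[143,94,0,0,0,-0.097,0]]]' 55
python3 - <<'E'
from h import *
import pickle
m,im=snap("wrist","w4"); pickle.dump(m,open("w4.pkl","wb")); go([498,-352,262],-55.5)
E
```

```text
t: 9.65
eef_pos: [498.1, -350.5, 260.0]
orientation: [180.0, 0.1, -55.4]
contact_force: [-0.2, -0.3, -1.3]
grip_width: 15.8
at [ 498.2 -350.6  260.1] [ 1.80e+02  1.00e-01 -5.54e+01] J [-41.6  20.5  83.9   0.   75.7  13.8] t 9.7 F [ 0.3 -0.  -0.6] w 16.0
d [ 1.1  0.9 -1.9] w [0.    0.002 0.001]
```

View pics/w4.png

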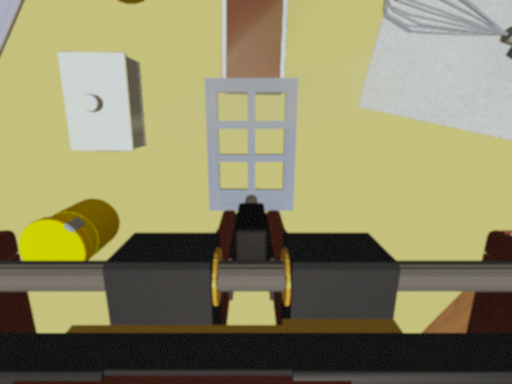

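The dish's sides run vertically in the wrist view (columns 223 to 286), so yaw agrees, but the far end is cut off. I step sideways and forward to see the whole rim.

```bash
python3 -m creep '[[[5,-4,0,0,0,0,0],[14,-11,0,0,0,0,0],[28,-23,0,0,0,0,0],[46,-38,0,0,0,0,0],[66,-54,0,0,0,0,0],[84,-69,0,0,0,0,0],[98,-80,0,0,0,0,0],[106,-87,0,0,0,0,0],[110,-90,0,0,0,0,0],[110,-90,0,0,0,0,0],[110,-90,0,0,0,0,0]]]' 55
python3 - <<'E'
from h import *
import pickle
m,im=snap("wrist","w5"); pickle.dump(m,open("w5.pkl","wb")); go([587,-291,262],-55.5)
E
```

```text
t: 10.8
eef_pos: [634.2, -389.9, 259.7]
orientation: [180.0, 0.2, -55.4]
contact_force: [0.7, -0.5, -2.1]
grip_width: 15.9
at [ 634.  -389.9  259.9] [180.    0.2 -55.4] J [-36.9  32.1  64.6   0.   83.5  18.5] t 10.85 F [-0.   0.4 -0.6] w 15.8
d [-108.1  -17.4   -1.8] w [0.001 0.003 0.001]
```

View pics/w5.png

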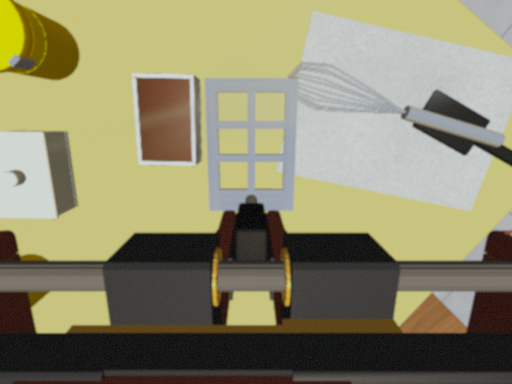

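The whole dish rim is visible (columns 133–197, rows 73–166), with the plate at columns 205–298, rows 77–211. I measure both in this one view.

```bash
cat > rim.py <<'E'
from h import *
import pickle
m=pickle.load(open("w5.pkl","rb")); im=cv2.imread("pics/w5.png"); hsv=cv2.cvtColor(im,cv2.COLOR_BGR2HSV).astype(int)
def comp(mask,seed):
    n,l,s,c=cv2.connectedComponentsWithStats(mask.astype(np.uint8)); y,x=np.nonzero(l); i=np.argmin((x-seed[0])**2+(y-seed[1])**2); return (l==l[y[i],x[i]]).astype(np.uint8)
def rect(mask,z):
    c=max(cv2.findContours(mask,0,1)[0],key=cv2.contourArea)[:,0]
    r=cv2.minAreaRect(np.array([ray(m,a,b,z)[:2] for a,b in c],np.float32)); return np.round(r[0],1),np.round(r[1],1),round(r[2],1),c.min(0),c.max(0)
S,V=hsv[...,1],hsv[...,2]
for v in(170,190,205): print("rim",v,rect(comp((S<60)&(V>v),(136,120)),45))
cake=((S>100)&(V<150)).astype(np.uint8); cake[:,:130]=0; cake[:,203:]=0; print("cake",rect(comp(cake,(165,120)),41))
pl=(S<60)&(V>110); pl[213:]=0; pl[:,:203]=0; pl[:,299:]=0; p,R,o=tool(); print("plate",rect(comp(pl,(209,150)),p[2]-85.6+4), "tcp",p)
E
python3 rim.py
```

```text
rim 170 (array([ 623.7, -266.1]), array([111.4,  75. ]), 33.2, array([131,  72], dtype=int32), array([195, 166], dtype=int32))
rim 190 (array([ 623.5, -265.9]), array([111.5,  74.2]), 33.1, array([131,  72], dtype=int32), array([195, 166], dtype=int32))
rim 205 (array([ 595.4, -256.5]), array([123.2,  58.4]), 67.6, array([132,  79], dtype=int32), array([194, 165], dtype=int32))
cake (array([ 623.6, -265.4]), array([97.5, 60.9]), 33.2, array([138,  79], dtype=int32), array([190, 159], dtype=int32))
plate (array([ 673.5, -363.5]), array([114. ,  73.6]), 34.6, array([204,  64], dtype=int32), array([298, 211], dtype=int32)) tcp [ 634.030601   -389.86625598  259.89545686]
```

```bash
cat >> rim.py <<'E'
print('---')
P=np.array([ray(m,*q,p[2]-85.6+4)[:2] for q in((204.5,77.5),(298,77.5),(295,211.5),(208,211.5))]);E=np.roll(P,-1,0)-P
print(P.mean(0),np.linalg.norm(E,axis=1),np.degrees(np.arctan2(E[:,1],E[:,0])))
d=R.inv().apply(np.r_[P.mean(0)-p[:2],0]);print("plate ctr from tcp, tool axes",d)
go([623.6-43*np.cos(np.radians(33.2)),-265.9-43*np.sin(np.radians(33.2)),262],-56.8)
E
python3 rim.py | sed '1,/---/d'
```

```text
[ 668.96544761 -365.46200652] [ 69.65381819 105.11670368  72.64716179 105.19927595] [ -55.44500663 -144.48010901  124.62626453   33.88880769]
plate ctr from tcp, tool axes [-2.78322832e-01 -4.26137647e+01 -2.21458394e-02]
at [ 634.  -389.9  259.9] [180.    0.2 -55.4] J [-36.9  32.1  64.6   0.   83.5  18.5] t 10.85 F [-0.   0.4 -0.6] w 15.8
d [-109.   -18.7   -1.8] w [0.001 0.003 0.024]
```

Dish: centre (623.6,-265.9), yaw 33.2°, measured 111x75 mm, which matches the given size. The plate is 42.6 mm ahead of the TCP, as expected. I move above the dish, still high.

```bash
python3 -m creep '[[[-5,-1,0,0,0,0,0],[-14,-2,0,0,0,0,0],[-28,-5,0,0,0,0.005,0],[-46,-8,0,0,0,0.01,0],[-66,-11,0,0,0,0.015,0],[-84,-14,0,0,0.001,0.02,0],[-98,-17,0,0,0.002,0.024,0],[-105,-18,0,0,0.003,0.024,0],[-109,-19,0,0,0.003,0.024,0],[-109,-19,0,0,0.003,0.024,0],[-109,-19,0,0,0.003,0.024,0]]]' 55
python3 - <<'E'
from h import *
go([623.6-43*np.cos(np.radians(33.2)),-265.9-43*np.sin(np.radians(33.2)),141],-56.8)
E
```

```text
t: 11.95
eef_pos: [588.2, -289.9, 260.3]
orientation: [180.0, -0.1, -56.8]
contact_force: [-0.1, 1.3, -1.3]
grip_width: 15.6
at [ 588.2 -289.9  260.3] [ 1.80e+02 -1.00e-01 -5.68e+01] J [-32.2  24.3  77.8  -0.   77.8  24.6] t 11.95 F [-0.1  1.3 -1.3] w 15.6
d [ -0.8   0.2 119.3] w [ 0.    -0.001 -0.   ]
```

```bash
python3 -m creep '[[[0,0,3,0,0,0,0],[0,0,9,0,0,0,0],[-1,0,18,0,0,0,0],[-1,0,30,0,0,0,0],[-1,0,43,0,0,0,0],[-1,0,56,0,0,0,0],[-1,0,69,0,0,0,0],[-1,0,81,0,0,0,0],[-1,0,91,0,0,0,0],[-1,0,98,0,0,0,0],[-1,0,103,0,0,0,0],[-1,0,105,0,0,0,0],[-1,0,105,0,0,0,0],[-1,0,105,0,0,0,0]]]' 55
python3 - <<'E'
from h import *
m,w=snap("wrist","w6"); _,a=snap("scene","s6"); _,b=snap("side","d6")
go([623.6-43*np.cos(np.radians(33.2)),-265.9-43*np.sin(np.radians(33.2)),141],-56.8)
f=lambda i,x,y:cv2.resize(i[y:y+75,x:x+100],(400,300),interpolation=cv2.INTER_CUBIC)
cv2.imwrite('pics/c6.png',np.vstack([np.hstack([f(a,75,145),f(b,226,85)]),np.hstack([cv2.resize(w,(400,300)),cv2.resize(a,(400,300))])]))
E
```

```text
t: 13.35
eef_pos: [587.9, -289.4, 155.7]
orientation: [180.0, -0.1, -56.8]
contact_force: [-0.1, -0.3, -0.6]
grip_width: 16.0
at [ 587.9 -289.3  155.7] [ 1.80e+02 -1.00e-01 -5.68e+01] J [-32.2  29.6  84.6  -0.1  65.7  24.6] t 13.5 F [-0.4  0.6 -1.2] w 15.7
d [-0.1  0.3 14.7] w [ 0.    -0.002 -0.   ]
```

View pics/c6.png

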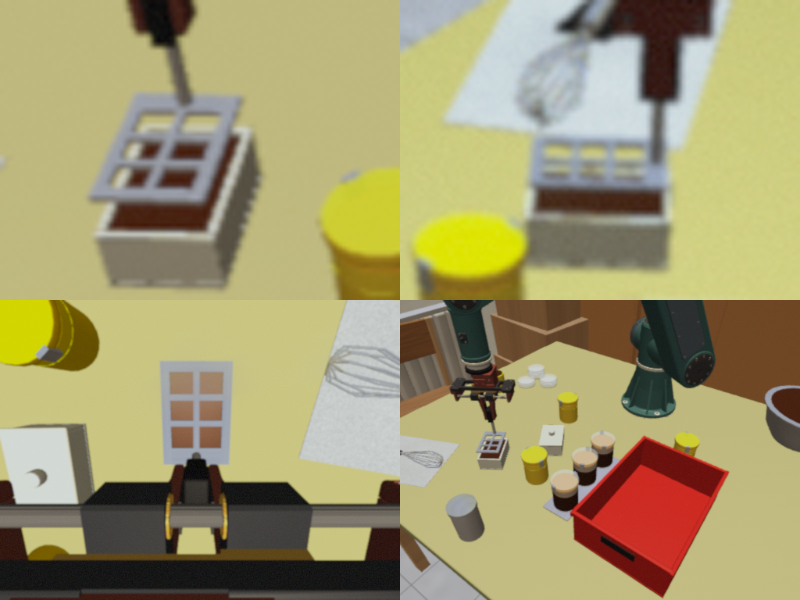

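The plate sits level and parallel above the dish, with jars and lidded dish unmoved. I check centring with corners from the same views.

```bash
python3 - <<'E'
from h import *
import pickle
C=pickle.load(open("cams.pkl","rb"))
u=np.array([np.cos(np.radians(33.2)),np.sin(np.radians(33.2))]);v=np.array([-u[1],u[0]])
def c(m,off,q,z): return np.mean([ray(m,off[0]+a/4,off[1]+b/4,z)[:2] for a,b in q],0)
# opposite corners
s=c(C[0],(75,145),[(133,95),(243,97),(205,201),(90,198)],74); r=c(C[0],(75,145),[(253,128),(97,235)],45)
print("scene plate",s,"dish",r,"along/across",(s-r)@u,(s-r)@v)
s=c(C[1],(226,85),[(534,136),(668,138),(670,186),(529,186)]-np.array([400,0]),74); r=c(C[1],(226,85),[(130,170),(270,171),(270,216),(127,216)],45)
print("side plate",s,"dish",r,(s-r)@u,(s-r)@v)
E
```

```text
scene plate [ 625.71822929 -260.9559971 ] dish [ 624.62012704 -261.36227792] along/across 1.1413172185145126 -0.2613191178749755
side plate [ 617.87536259 -266.93479285] dish [ 618.89966213 -268.11579118] -0.21042604998040607 1.5490860228139767
```

Centred within about 1 mm in both views. I lower the last 15 mm.

```bash
python3 -m creep '[[[0,0,2,0,0,0,0],[0,0,5,0,-0.001,0,0],[0,0,8,0,-0.002,0,0],[0,0,11,0,-0.002,0,0],[0,0,13,0,-0.002,0,0],[0,0,14.5,0,-0.002,0,0],[0,0,14.5,0,-0.002,0,0],[0,0,14.5,0,-0.002,0,0],[0,0,14.5,0,-0.002,0,0],[0,0,14.5,0,-0.002,0,0],[0,0,14.5,0,-0.002,0,0],[0,0,14.5,0,-0.002,0,0]]]' 55
python3 - <<'E'
from h import *
_,w=snap("wrist","w7"); _,a=snap("scene","s7"); _,b=snap("side","d7")
go([587.6,-289.4,141],-56.8)
f=lambda i,x,y:cv2.resize(i[y:y+75,x:x+100],(400,300),interpolation=cv2.INTER_CUBIC)
cv2.imwrite('pics/c7.png',np.vstack([np.hstack([f(a,75,145),f(b,226,85)]),np.hstack([cv2.resize(w,(400,300)),cv2.resize(b,(400,300))])]))
E
```

```text
t: 14.7
eef_pos: [587.9, -289.4, 141.3]
orientation: [180.0, 0.0, -56.8]
contact_force: [-0.4, -0.4, -1.0]
grip_width: 15.8
at [ 587.9 -289.3  141.3] [180.    0.  -56.8] J [-32.2  30.5  85.3   0.   64.2  24.6] t 14.85 F [ 0.1 -1.3 -0.6] w 16.2
d [-0.1  0.3  0.3] w [ 0.  0. -0.]
```

View pics/c7.png

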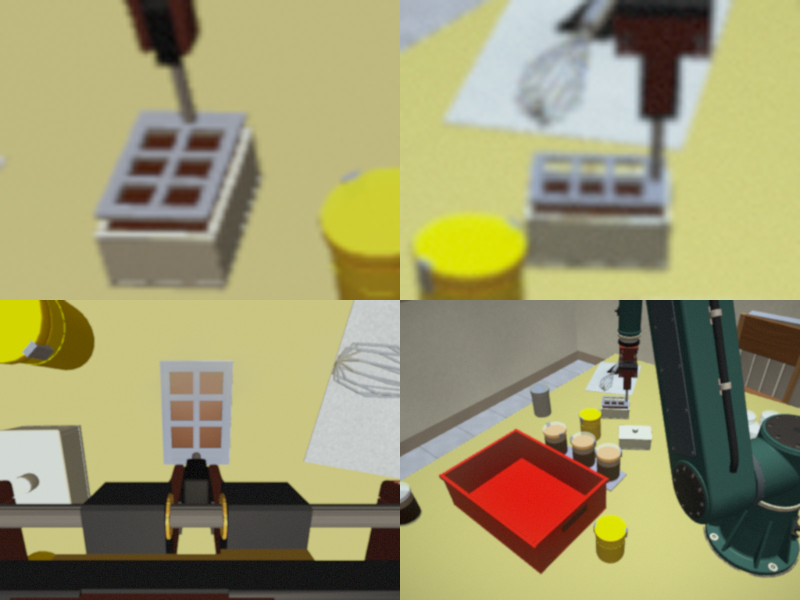

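The plate hovers level and squarely above the rim, with a visible gap all along and nothing disturbed. I hand in.

```bash
python3 -c "
from plant import manip
print(manip.close_job())"
```

```text
the job is handed in; nothing more can be done
None
```

I took the stencil by its handle, lifted it out of the crate and carried it over the jars. It is now held still above the open dish, and I handed the job in at about 15 s of the 42 s allowed.

Last checks:
- **Height and level:** the tool is at z = 141.3 mm and pointing straight down, which puts the plate's underside about 10.7 mm above the rim. The last pictures show a visible gap.
- **Alignment:** the dish measured 111 x 75 mm, centred at (623.6, -265.9), with a yaw of 33.2°. The stencil is set to that yaw. From 25 mm above the rim, before the last straight descent, corner checks in the two fixed views put the plate within about 1.5 mm of centre.
- **Grip:** the opening is about 16 mm at 55 N. The plate looked the same in the wrist view before and after the lift, so it did not slip.
- **Surroundings:** no contact force showed beyond the stencil's weight and sensor noise. The jars and both dishes look unmoved.

The views disagreed slightly: the two fixed cameras placed the dish 3 to 6 mm from the wrist view's position, and their yaw readings ranged from 33 to 36°. I used the wrist view because its measured sizes matched the given ones.

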